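# Check a blade thermometer in its test dock

### The job

Take the blade thermometer out of its wooden stand and slide its blade down into the leaning gap of the test dock at the place marked by the two studs, in line with the gap, until the blade's end rests on the sprung contact pad there. Press lightly, so that the pad sinks to about half its travel, and finish like that: still gripping the thermometer and holding it pressed, lined up with the gap. Leave everything else standing where it is.

Things in the scene. Friction and masses are not known exactly. Their poses are not given: they have to be found in the camera images.
- probe: The thermometer, loose, about 90 g. Origin: middle of the blade's lower end; z runs up to the handle, x is normal to the flat of the blade, y across it. Along z: steel blade 3 (x) by 14 (y) mm from 0 to 78 mm, black handle 16 (x) by 28 (y) mm from 75 to 131 mm, round dial 14 mm thick (x), 38 mm across, top at 153 mm. Both flat sides are alike: it may be used either way round.
- grip (a point): Where to grip the thermometer: the middle of its handle, 120 mm above the blade's end, axes as the thermometer's; fingers closing along x on the two faces 16 mm apart.
- stand: Fixed wooden block 56 (x) by 64 (y) by 90 mm high, origin at the centre of its underside, with one slot of 6 (x) by 18 (y) mm in its top, 82 mm deep. The thermometer starts upright with its blade in this slot, handle resting on the block's top, axes parallel to the block's.
- dock: Fixed test dock: white base 100 (x) by 120 (y) mm, 16 mm high, origin at the centre of its underside. On it two aluminium cheeks, 15 mm thick, 88 mm long (y), with a 10 mm wide gap between them along y, open at the top and both ends. Cheeks and gap lean 15 degrees from vertical towards the dock's -x side (robot's side). The cheeks' top is about 84 mm above the worktop.
- gap_mouth (a point): Marked place in the gap: middle of the gap level with the cheeks' top, 28 mm straight out (along the lean) from the pad's face at rest, 20 mm to the dock's +y side of its middle. A small round stud (8 mm across, 3 mm high) on each cheek's top marks it. Axes as the dock's (not leaning).
- pad_face (a point): Centre of the face of the steel contact pad in the gap (moves with the pad). z points out of the gap along its leaning direction, y along the gap, x across it. The face is 8 (x) by 22 (y) mm; at rest it lies 22 mm above the gap's floor. The thermometer's z must be parallel to this z, and its y to this y (either way round).
- contact_pad (a joint): How far the pad is pressed in along -z of its face, m: 0 at rest, 0.013 at its stop. It is sprung, 700 N/m: about 4.5 N at half travel.
- jigger: Bystander: steel double-cone measuring cup, 44 mm across, 88 mm high, origin under its centre. Not to be moved.
- wine_stopper: Bystander: steel bottle stopper standing on its ball, 37 mm across, 73 mm high, origin under its centre. Not to be moved.
- bitters_herb: Bystander: small dropper bottle, 43 mm across, 132 mm high, origin under its centre. Not to be moved.
- bottle_opener: Bystander: flat bottle opener lying on the worktop, 45 by 154 by 11 mm, origin under its centre. Not to be moved.
Things that resemble listed ones, but are neither listed nor needed, are in the scene too. Of the things like the probe, leave any that is blue; of the rest the larger one is meant.

How it is judged:
On the way, in this order (a step that is already met when the one before it is completed fails the run):
1. the thermometer is gripped and lifted clear of the stand (contact force between the fingers and probe above 1 N and z of probe in the frame of stand above 0.093 m), for 0.1 s.
2. the blade is in the gap at the marked place (end at least 10 mm below the cheeks' top), in line with it (contact force between the fingers and probe above 1 N and z of probe in the frame of pad_face between -0.003 and 0.018 m and x of probe in the frame of pad_face between -0.006 and 0.006 m and angle between the z axis of probe and the z axis of pad_face, either way round below 0.15 rad and y of probe in the frame of pad_face between -0.012 and 0.012 m), for 0.1 s.
At the end, for the whole second after the job is handed in: The gripper still holds the thermometer; its blade's end rests on the pad within 9 mm of the pad's middle along the gap, the thermometer within 0.12 rad of the gap's leaning direction, the pad pressed in 3 to 10 mm (about 2 to 7 N), the whole force on the dock 1.5 to 15 N, still (contact force between the fingers and probe above 1 N and value of joint contact_pad between 0.003 and 0.01 m and z of probe in the frame of pad_face between -0.003 and 0.003 m and x of probe in the frame of pad_face between -0.006 and 0.006 m and angle between the z axis of probe and the z axis of pad_face, either way round below 0.12 rad and contact force between probe and dock between 1.5 and 15 N and linear speed of probe below 0.02 m/s and y of probe in the frame of pad_face between -0.009 and 0.009 m); the arm keeps its last pose, push and grip.
It fails at once if the thermometer is pressed or jammed against the dock with more than 20 N (contact force between probe and dock above 20 N).
It fails at once if a bystander is moved by more than 20 mm (distance of any of jigger, wine_stopper, bitters_herb, bottle_opener from where it was at the start of the episode above 0.02 m).
It also fails if it takes over 38 s, if anything falls off the work surface, if the arm or the gripper's body presses on something with over 40 N, if the wrist force passes 120 N, or if a joint passes its speed limit or range.

### The arm

A 6-joint arm with a two-finger parallel gripper is mounted at the origin on a cart in front of the work surface, level with it; the furniture and walls round the work are solid. World frame = base frame: x ahead of the robot, y to its left, z up, the work surface at z = 0. Lengths are in m, angles in rad, forces in N, time in s.
With the tool pointing down it reaches from about 0.375 to 0.9 m from the base axis. Payload 3.1 kg.
Tool frame: the origin (TCP) lies midway between the tips of the shut fingers; the grasp point (between the pads) lies 19 mm behind it; x points along the fingers, y is the direction in which the jaws open and shut, and the axes are right-handed (so a half turn about x gives the same grasp; the last joint's range is limited). The gripper opens to 87 mm and grips with 3 to 60 N. Pads are 19 mm wide; open, the fingers measure 117 mm over their backs; the gripper's body (75 mm by 190 mm) begins 51 mm behind the grasp point.
Start: joints at [-1.433, 0.527, 1.433, -0, 1.181, -0.178], TCP at [0.195, -0.594, 0.223] pointing down, gripper open.
Joint ranges: [-3.08, 3.08], [-0.75, 2.2], [0.22, 2.44], [-1.43, 4.57], [0, 2.65], [-2.85, 2.85]. Speed limits (rad/s): [2.79, 2.79, 3.14, 3.14, 3.14, 3.14].

### API

Orientations are given as a unit quaternion [x, y, z, w].
In Python, from rig import get_obs, imaging, robot gives the robot as it stands.
- The arm moves only by the shell command python3 -m inch 'ROWS' [FORCE]. ROWS is JSON, a list of rows, each a list of 3 entries, a list of its own where there are three numbers: the finger opening in mm, from 0 to 87, then the shift along the tool's x, y, z in mm, then the turn, a rotation vector about the tool's x, y, z in degrees. In form: [[grip, [dx, dy, dz], [wx, wy, wz]], ...]. A call has 1 to 12 rows; each row shifts and turns the pose as measured when the row begins, along the tool's axes as they then stand; what a row does not reach is not made up. A row lasts 1/8 s, in which the tool goes at most 62.5 mm and 10.7 degrees, less where a joint would pass 70% of its speed; a pose out of reach is approached as far as the arm can. A call with a gripper value outside its range is refused whole. The fingers move at their own pace and stop on an object; FORCE is the grip in N (left out, the last holds). Time passes only in rows, so rows that do not move let the fingers close. It gives the time, the measured TCP pose, the force and the opening at its end, in the units of the state.
- get_obs(): the state, without advancing time (a new reading comes with each control period).
- imaging.camera(name): name is "side" or "top"; returns the picture (480x640x3 uint8, red, green, blue); there is no depth.
- imaging.camera_params(name): a dict with "camera_matrix" (3x3 intrinsics, pixels), "xyz" and "rotation" of the camera in the world. Camera axes: x right, y down, z forward; pixel columns grow to the right and rows downward; lengths in m; the calibration is good to about 2 mm. A picture is of the moment at which its call begins. camera_params takes no time and is no camera call.
- robot.hand_in(): hands the job in, once; it reports no verdict.
Trained networks look in the newest picture that a camera, given by its name, has taken for a name from the list of things; names that differ only in an ending like _2 or _b are one class to them, and where a whole thing is asked for, a point or a joint stands for the part that bears it (a point fixed in the world has none). Each returns a list of dicts, best first, with "confidence" (0 to 1); they miss things now and then, are a little off and sometimes report something else, mostly with a low value. They report only what shows in the picture. A call takes as long as a camera call. They do not tell look-alikes from the thing itself.
- imaging.cut_out(camera, target): "pixels" (480x640 bool, what is visible of it) and "box" ([centre column, centre row, width, height] in pixels, round what is visible of it).
- imaging.tip_of(camera, target): "pixel" ([column, row] in pixels: a listed point, or the origin of a listed thing).
The state is a dict: "time": time; "q": joint angles; "joint_velocities": joint speeds; "joint_torque": joint torques, N m; "position": TCP position; "tool_rot": TCP orientation; "ft_force": force on the tool from outside, world axes, zero at the start; "moment": the same for the moment, N m; "grip_width": finger opening in m.
Only numpy, scipy, OpenCV 4.12 (cv2) and the standard library are available. Lean on these libraries where they do the work, as an engineer would, in place of code of your own. Each camera call takes 0.05 s, during which the arm holds its last target. There are 200 camera calls.

## Working session

There is one attempt and no reset: what is moved stays moved. The work goes in short steps, Python scripts to look and compute and a shell command to move; the robot and the scene stay as the last step left them, time stands still between calls to the robot, and variables do not carry over. Pictures are saved under pics/ and viewed, about 8 in all and at most 12, crops included, and the job is handed in when it is done.

```bash
ls; mkdir -p pics; python3 - <<'E'
from rig import get_obs, imaging
import cv2,numpy as np
for c in("side","top"):
    im=imaging.camera(c); cv2.imwrite(f"pics/{c}0.png",im[:,:,::-1])
    p=imaging.camera_params(c); print(c,np.round(np.array(p["camera_matrix"]),1).tolist(),np.round(p["xyz"],3),np.round(p["rotation"],3).tolist())
    for t in("probe","grip","stand","dock","gap_mouth","pad_face"):
        print(t,[(np.round(d["pixel"],1).tolist(),round(d["confidence"],2)) for d in imaging.tip_of(c,t)][:4])
o=get_obs();print(o)
E
```

```text
pics
side [[593.7, 0.0, 321.8], [0.0, 593.7, 251.0], [0.0, 0.0, 1.0]] [-0.493 -0.604  1.112] [0.787, -0.464, 0.202, -0.352]
probe [([345.3, 313.2], 0.76), ([406.1, 310.1], 0.69)]
grip [([411.4, 288.7], 0.65), ([347.7, 282.8], 0.65), ([374.5, 257.6], 0.56)]
stand [([373.2, 293.9], 0.56)]
dock []
gap_mouth [([373.9, 257.1], 0.66)]
pad_face []
top [[509.2, 0.0, 324.1], [0.0, 509.2, 236.7], [0.0, 0.0, 1.0]] [ 0.325 -0.051  1.471] [-0.698, 0.714, -0.032, 0.049]
probe [([378.6, 271.5], 0.58), ([386.0, 232.9], 0.46), ([418.9, 240.5], 0.39)]
grip [([426.6, 237.9], 0.63), ([378.2, 263.8], 0.53), ([390.7, 230.9], 0.51)]
stand [([386.6, 237.7], 0.64)]
dock [([237.1, 253.0], 0.64)]
gap_mouth [([224.5, 253.2], 0.64)]
pad_face [([384.7, 234.6], 0.2), ([391.9, 230.6], 0.15)]
{'time': 0.7, 'q': array([-1.43252878e+00,  5.27449541e-01,  1.43266460e+00, -5.54870599e-06,
        1.18140052e+00, -1.78526771e-01]), 'joint_velocities': array([ 0.00072807, -0.00100109,  0.00048479,  0.00019039, -0.00023761,
        0.00174376]), 'joint_torque': array([ 1.27309486e-03, -4.39856243e+01, -1.76955289e+01,  6.34667021e-02,
        5.04548661e-02, -2.30894267e-05]), 'position': array([ 0.19471169, -0.5938948 ,  0.22259073]), 'tool_rot': array([-0.69825229, -0.11150914,  0.69825703, -0.1115642 ]), 'ft_force': array([ 0.57255891, -0.05820765, -0.12105755]), 'moment': array([ 0.00303214,  0.02791351, -0.01384018]), 'grip_width': 0.08697791772131497}
```

View pics/side0.png

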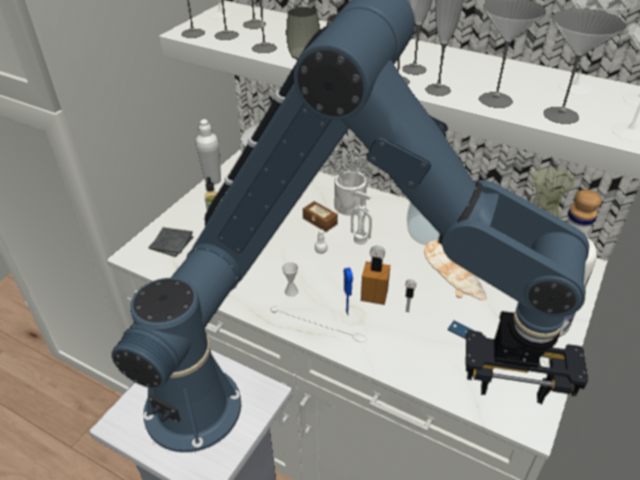

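View pics/top0.png

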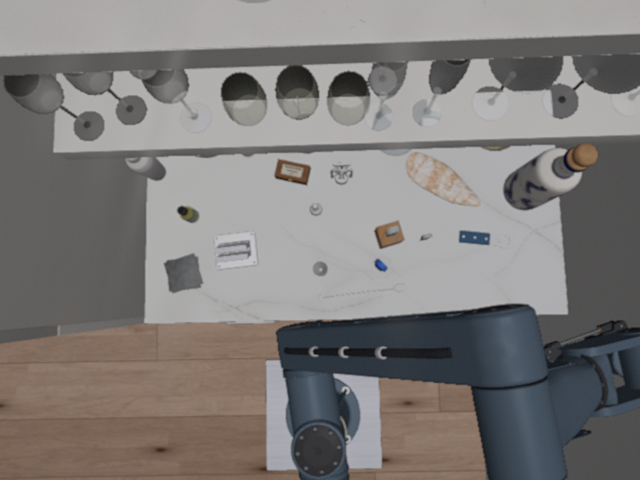

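The probe sits in the wooden stand (top ≈ (390,232), side ≈ (377,258)). The dock is at top ≈ (236,250) and the arm hides it in the side view. Blue and small look-alikes stand nearby at top (381,265) and (427,237).

```bash
cat > h.py <<'E'
import numpy as np,cv2
from scipy.spatial.transform import Rotation as R
from rig import get_obs, imaging
def cam(c):
    p=imaging.camera_params(c); r=np.array(p["rotation"],float)
    return np.array(p["camera_matrix"]),np.array(p["xyz"]),(R.from_quat(r) if r.size==4 else R.from_matrix(r)).as_matrix()
def ray(c,px):
    K,t,M=cam(c); return t,M@np.linalg.solve(K,[px[0],px[1],1.])
def at_z(c,px,z):
    t,d=ray(c,px); return t+d*(z-t[2])/d[2]
def proj(c,P):
    K,t,M=cam(c); v=K@(M.T@(np.asarray(P)-t)); return v[:2]/v[2]
def tri(px1,px2):
    a,u=ray("top",px1);b,v=ray("side",px2);u/=np.linalg.norm(u);v/=np.linalg.norm(v)
    s=np.linalg.lstsq(np.c_[u,-v],b-a,rcond=None)[0];p,q=a+s[0]*u,b+s[1]*v
    return (p+q)/2,np.linalg.norm(p-q)
def crop(c,x,y,w,h,f,name,im=None):
    im=imaging.camera(c) if im is None else im
    cv2.imwrite(f"pics/{name}.png",cv2.resize(im[y:y+h,x:x+w,::-1],None,fx=f,fy=f,interpolation=cv2.INTER_CUBIC))
E
python3 - <<'E'
from h import *
im=imaging.camera("top")
a=im[225:285,205:265];b=im[205:265,360:420]
v=cv2.resize(np.hstack([a,b]),None,fx=6.6,fy=6.6,interpolation=cv2.INTER_CUBIC);cv2.imwrite("pics/z1.png",v[:,:,::-1])
for t,z in(("stand",.09),("dock",.016),("probe",.16)):
    for d in imaging.cut_out("top",t):
        m=np.argwhere(d["pixels"])[:,::-1]
        bx=cv2.boxPoints(cv2.minAreaRect(m.astype(np.float32)))
        print(t,round(d["confidence"],2),np.round(d["box"],1),np.round(bx,1).tolist(),np.round([at_z("top",p,z)[:2] for p in bx],3).tolist())
print("mouth",at_z("top",(224.5,253.2),.084),"grip",at_z("top",(390.7,230.9),.135), tri((390.7,230.9),(374.5,257.6)))
E
```

```text
stand 0.97 [391.5 232.9  29.6  26.3] [[374.1000061035156, 227.60000610351562], [398.70001220703125, 220.1999969482422], [404.8999938964844, 240.89999389648438], [380.29998779296875, 248.3000030517578]] [[0.507, -0.156], [0.526, -0.224], [0.468, -0.238], [0.45, -0.171]]
dock 0.83 [239.  250.9  51.   37.7] [[212.5, 234.89999389648438], [254.8000030517578, 230.1999969482422], [258.70001220703125, 265.3999938964844], [216.5, 270.1000061035156]] [[0.507, 0.306], [0.518, 0.183], [0.416, 0.172], [0.405, 0.294]]
dock 0.37 [389.  231.9  28.3  25.8] [[372.79998779296875, 226.89999389648438], [398.1000061035156, 219.10000610351562], [404.79998779296875, 240.8000030517578], [379.5, 248.5]] [[0.519, -0.158], [0.539, -0.231], [0.476, -0.248], [0.456, -0.175]]
probe 0.7 [390.8 228.4  13.3   6.8] [[385.8999938964844, 229.6999969482422], [397.29998779296875, 225.89999389648438], [399.1000061035156, 231.3000030517578], [387.70001220703125, 235.10000610351562]] [[0.491, -0.181], [0.501, -0.211], [0.486, -0.215], [0.477, -0.185]]
mouth [0.44722184 0.25577018 0.084     ] grip [ 0.49107408 -0.19603829  0.135     ] (array([ 0.49043325, -0.19465304,  0.13141846]), np.float64(0.004107495147020368))
```

View pics/z1.png

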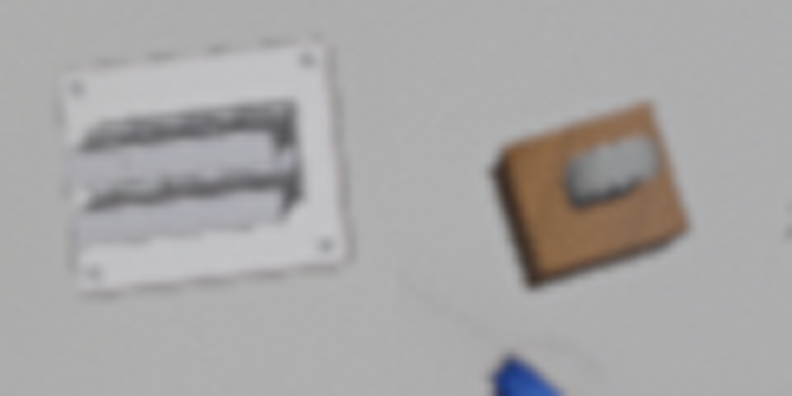

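The crop shows the dock (left) with its gap running roughly along world y, yaw about 6°, and the stand with its dial at yaw about 16°. I'll plan the approach from that.

```bash
cat >> h.py <<'E'
def toolR(z,x):  # tool rotation from probe z, x axes (tool x = -z, tool y = x)
    tx=-z/np.linalg.norm(z); ty=x-tx*(x@tx); ty/=np.linalg.norm(ty)
    return np.c_[tx,ty,np.cross(tx,ty)]
def plan(pos,Rt):
    o=get_obs();Rc=R.from_quat(o["tool_rot"]).as_matrix();d=np.asarray(pos)-o["position"]
    rv=np.degrees(R.from_matrix(Rc.T@Rt).as_rotvec())
    print("t",round(o["time"],2),"turn",np.round(rv,1),"shift now-axes",np.round(1e3*Rc.T@d,1),"shift after turn",np.round(1e3*Rt.T@d,1),"F",np.round(o["ft_force"],2),"w",round(1e3*o["grip_width"],1))
E
python3 - <<'E'
from h import *
print(np.round(R.from_quat(get_obs()["tool_rot"]).as_matrix(),2).tolist())
print("stand c",np.mean([at_z("top",p,.09) for p in [(376.5,227.7),(398.5,220.9),(404.2,238.3),(381.8,246.2)]],0))
a=np.radians(16);x=np.array([np.cos(a),np.sin(a),0]);z=np.array([0,0,1.])
for s in(1,-1): plan((.488,-.197,.25),toolR(z,s*x))
for s in(1,-1): plan((.488,-.197,.25),toolR(z,s*np.array([np.cos(.1),np.sin(.1),0])))
E
```

```text
[[0.0, 0.31, -0.95], [-0.0, -0.95, -0.31], [-1.0, 0.0, -0.0]]
stand c [ 0.4902357 -0.1994377  0.09     ]
t 0.9 turn [-87.8   0.   -0. ] shift now-axes [ -27.4 -285.7 -402.3] shift after turn [ -27.4  391.3 -300.7] F [-0.7  -0.82  1.06] w 87.0
t 0.9 turn [92.2 -0.  -0. ] shift now-axes [ -27.4 -285.7 -402.3] shift after turn [ -27.4 -391.3  300.7] F [-0.7  -0.82  1.06] w 87.0
t 0.9 turn [-77.6   0.   -0. ] shift now-axes [ -27.4 -285.7 -402.3] shift after turn [ -27.4  331.4 -365.6] F [-0.7  -0.82  1.06] w 87.0
t 0.9 turn [102.4  -0.   -0. ] shift now-axes [ -27.4 -285.7 -402.3] shift after turn [ -27.4 -331.4  365.6] F [-0.7  -0.82  1.06] w 87.0
```

```bash
python3 -m inch '[[60,[-10,0,0],[0,0,0]],[60,[-10,-28,-40],[0,0,0]],[60,[-8,-29,-40],[0,0,0]],[60,[0,-29,-40],[0,0,0]],[60,[0,-29,-40],[0,0,0]],[60,[0,-29,-40],[0,0,0]],[60,[0,-29,-40],[0,0,0]],[60,[0,-28,-40],[0,0,0]],[60,[0,-28,-40],[0,0,0]],[60,[0,-28,-40],[0,0,0]],[60,[0,-28,-40],[0,0,0]]]' 20
python3 -m inch '[[60,[0,0,0],[-9.7,0,0]],[60,[0,0,0],[-9.7,0,0]],[60,[0,0,0],[-9.7,0,0]],[60,[0,0,0],[-9.7,0,0]],[60,[0,0,0],[-9.7,0,0]],[60,[0,0,0],[-9.7,0,0]],[60,[0,0,0],[-9.7,0,0]],[60,[0,0,0],[-9.7,0,0]],[60,[0,0,0],[-9.7,0,0]]]'
python3 - <<'E'
from h import *
a=np.radians(16);x=np.array([np.cos(a),np.sin(a),0]);z=np.array([0,0,1.])
plan((.490,-.198,.116),toolR(z,x))
im=imaging.camera("side")
for t in("grip","stand","dock","gap_mouth","pad_face"):
    print(t,[(np.round(d["pixel"],1).tolist(),round(d["confidence"],2)) for d in imaging.tip_of("side",t)][:4])
cv2.imwrite("pics/s2.png",im[:,:,::-1])
E
```

```text
time: 2.28
position: [0.4966, -0.1953, 0.259]
tool_rot: [0.702, 0.102, -0.696, 0.115]
ft_force: [1.2, -2.1, -0.6]
grip_width: 0.06
time: 3.4
position: [0.5018, -0.1921, 0.2672]
tool_rot: [0.412, 0.563, -0.415, 0.584]
ft_force: [0.3, 0.8, -0.3]
grip_width: 0.0597
t 3.4 turn [ 2.4  1.6 -0.8] shift now-axes [151.  -15.2  -2.2] shift after turn [151.2 -13.    2.5] F [ 0.28  0.84 -0.28] w 59.7
grip [([374.7, 260.5], 0.62), ([413.3, 284.4], 0.5)]
stand [([376.9, 293.7], 0.88)]
dock [([230.9, 246.4], 0.56)]
gap_mouth [([215.5, 227.9], 0.62)]
pad_face []
```

View pics/s2.png

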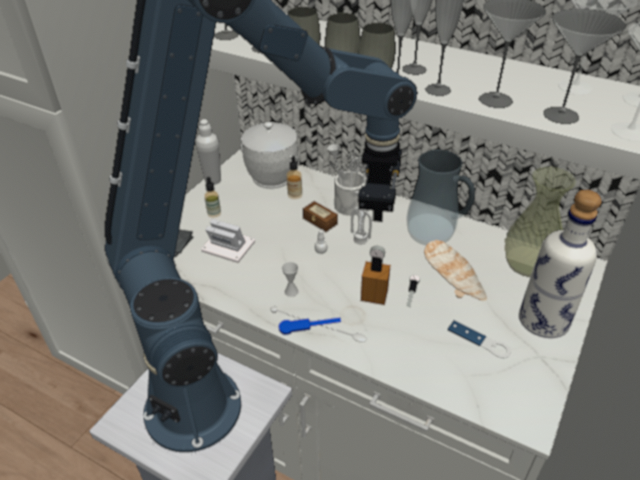

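The blue look-alike has fallen over and now lies at (310,325). It is neither listed nor needed. The probe is still upright in its stand at (377,258) and the dock is visible at (229,240). Next I align and descend.

```bash
python3 -m inch '[[60,[0,-14,0],[2.4,1.6,-0.8]],[60,[30,0,0],[0,0,0]],[60,[30,0,0],[0,0,0]],[60,[0,0,0],[0,0,0]]]'
python3 - <<'E'
from h import *
a=np.radians(16);x=np.array([np.cos(a),np.sin(a),0]);z=np.array([0,0,1.])
plan((.490,-.197,.116),toolR(z,x))
s=imaging.camera("side");t=imaging.camera("top")
for k,z_ in(("dock",.0),("stand",0)):
  d=imaging.cut_out("side",k)[0]; print(k,d["box"])
v=np.hstack([cv2.resize(s[225:315,325:425],None,fx=4,fy=4,interpolation=2),cv2.resize(s[205:265,195:262],(400,360),interpolation=2)])
cv2.imwrite("pics/s3.png",v[:,:,::-1])
E
```

```text
time: 4.2
position: [0.4863, -0.1979, 0.206]
tool_rot: [0.431, 0.562, -0.431, 0.559]
ft_force: [-0.3, 0.5, 0.6]
grip_width: 0.0599
t 4.2 turn [-1.1 -0.2  0.1] shift now-axes [90.   4.   0.4] shift after turn [90.   3.8  0.2] F [-0.32  0.45  0.58] w 59.9
dock [229.3, 239.9, 53.8, 44.5]Traceback (most recent call last):
  File "<stdin>", line 6, in <module>
IndexError: list index out of range
```

```bash
python3 - <<'E'
from h import *
s=imaging.camera("side")
v=np.hstack([cv2.resize(s[205:305,325:425],None,fx=4,fy=4,interpolation=2),cv2.resize(s[205:272,195:262],(400,400),interpolation=2)])
cv2.imwrite("pics/s3.png",v[:,:,::-1])
# predicted pixels of probe points at assumed pose
for P in([.490,-.197,.135],[.490,-.197,.168]): print(proj("side",P))
E
```

```text
[376.21800076 256.81738392]
[376.94864309 246.65462512]
```

View pics/s3.png

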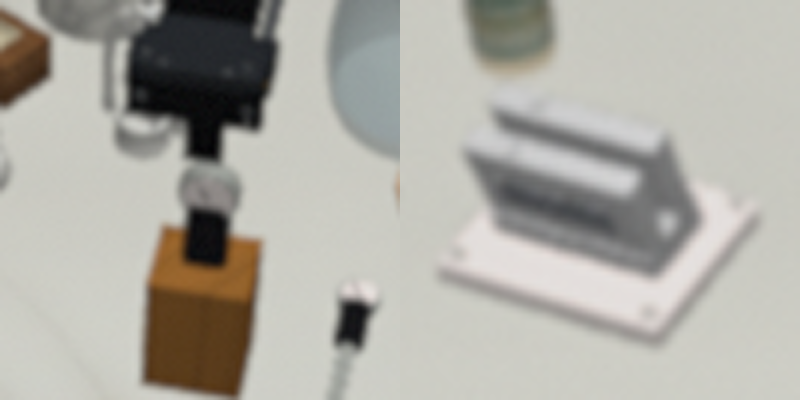

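The dial (≈(377.5,252) full-frame) matches the assumed pose within 1 px, and the fingers straddle it. On the dock, the stud on the front cheek shows at about (214,230) full-frame. Descending to grip.

```bash
python3 -m inch '[[60,[30,4,0],[-1,0,0]],[60,[30,0,0],[0,0,0]],[60,[20,0,0],[0,0,0]],[60,[5,0,0],[0,0,0]],[60,[4,0,0],[0,0,0]]]' 20
python3 - <<'E'
from h import *
a=np.radians(16);x=np.array([np.cos(a),np.sin(a),0]);z=np.array([0,0,1.])
plan((.490,-.197,.116),toolR(z,x))
E
```

```text
time: 5.08
position: [0.4983, -0.201, 0.1242]
tool_rot: [0.426, 0.558, -0.425, 0.572]
ft_force: [0.2, -0.5, 1.3]
grip_width: 0.0599
t 5.08 turn [ 0.   0.8 -0.8] shift now-axes [ 8.  -7.  -6.2] shift after turn [ 8.2 -6.9 -6.1] F [ 0.19 -0.47  1.26] w 59.9
```

```bash
python3 -m inch '[[60,[4,-6,-5],[0,0.8,-0.8]],[60,[4,0,0],[0,0,0]],[60,[0,0,0],[0,0,0]]]' 20
python3 - <<'E'
from h import *
a=np.radians(16);x=np.array([np.cos(a),np.sin(a),0]);z=np.array([0,0,1.])
plan((.490,-.197,.116),toolR(z,x))
E
```

```text
time: 5.45
position: [0.4917, -0.1982, 0.1173]
tool_rot: [0.425, 0.564, -0.426, 0.565]
ft_force: [-0.5, -0.9, -0.6]
grip_width: 0.0602
t 5.45 turn [ 0.   0.1 -0. ] shift now-axes [ 1.3 -1.3 -1.6] shift after turn [ 1.3 -1.3 -1.6] F [-0.54 -0.91 -0.65] w 60.2
```

```bash
python3 -m inch '[[30,[1,-1,-1.5],[0,0,0]],[10,[0,0,0],[0,0,0]],[5,[0,0,0],[0,0,0]],[5,[0,0,0],[0,0,0]],[5,[0,0,0],[0,0,0]],[5,[0,0,0],[0,0,0]]]' 30
python3 - <<'E'
from h import *
a=np.radians(16);x=np.array([np.cos(a),np.sin(a),0]);z=np.array([0,0,1.])
plan((.490,-.197,.116),toolR(z,x))
E
```

```text
time: 6.2
position: [0.4908, -0.1972, 0.1167]
tool_rot: [0.425, 0.564, -0.425, 0.566]
ft_force: [0.1, -0.2, -0.4]
grip_width: 0.016
t 6.2 turn [ 0.   0.1 -0.1] shift now-axes [ 0.7 -0.7 -0.4] shift after turn [ 0.7 -0.7 -0.4] F [ 0.07 -0.2  -0.41] w 16.0
```

```bash
python3 -m inch '[[5,[-12,0,0],[0,0,0]],[5,[-15,0,0],[0,0,0]],[5,[-15,0,0],[0,0,0]],[5,[-15,0,0],[0,0,0]],[5,[-15,0,0],[0,0,0]],[5,[-15,0,0],[0,0,0]],[5,[-20,0,0],[0,0,0]],[5,[-20,0,0],[0,0,0]],[5,[-20,0,0],[0,0,0]],[5,[0,0,0],[0,0,0]],[5,[0,0,0],[0,0,0]]]'
python3 - <<'E'
from h import *
# dock geometry: estimate from both views
m,e=tri((224.5,253.2),(214.9,226.2));print("mouth",np.round(m,4),e)
m,e=tri((224.5,253.2),(215.5,227.9));print("mouth",np.round(m,4),e)
# base top corners z=.016 from side crop
c=[(495+0,95)];f=67/400
S=lambda u,v:(195+(u-400)*f,205+v*f)
pts=dict(nearL=(438,270),nearR=(657,338),farR=(762,212))
for k,p in pts.items(): print(k,np.round(at_z("side",S(*p),.014),4))
T=lambda u,v:(205+u/6.6,225+v/6.6)
for p in((62,75),(325,43),(350,262),(80,293)): print("top",np.round(at_z("top",T(*p),.014),4))
for p in((75,92),(305,60),(325,245),(93,273)): print("topscrew",np.round(at_z("top",T(*p),.016),4))
for p in((459,253),(650,313),(738,201)): print("sidescrew",np.round(at_z("side",S(*p),.016),4))
# stud & gap ends at z=.084
for n,p in dict(stud1=(515,147),stud2=(525,103),gapfar=(480,130)).items(): print(n,np.round(at_z("side",S(*p),.082),4))
o=get_obs();print(o["time"],o["position"],o["ft_force"],o["grip_width"],o["q"])
E
```

```text
time: 7.58
position: [0.4875, -0.1962, 0.2776]
tool_rot: [0.424, 0.563, -0.426, 0.567]
ft_force: [-0.0, 0.7, -0.3]
grip_width: 0.016
mouth [0.4456 0.2586 0.0824] 0.006077984470851491
mouth [0.4467 0.2596 0.0752] 0.00449747091032882
nearL [0.4044 0.289  0.014 ]
nearR [0.4153 0.1731 0.014 ]
farR [0.5104 0.1799 0.014 ]
top [0.5031 0.3007 0.014 ]
top [0.5143 0.1847 0.014 ]
top [0.4179 0.1744 0.014 ]
top [0.4072 0.2926 0.014 ]
topscrew [0.4952 0.2945 0.016 ]
topscrew [0.5067 0.1932 0.016 ]
topscrew [0.4254 0.185  0.016 ]
topscrew [0.4156 0.2864 0.016 ]
sidescrew [0.4169 0.2861 0.016 ]
sidescrew [0.4258 0.1842 0.016 ]
sidescrew [0.5098 0.1928 0.016 ]
stud1 [0.432  0.2545 0.082 ]
stud2 [0.4595 0.2694 0.082 ]
gapfar [0.4341 0.2757 0.082 ]
7.575 [ 0.4874707  -0.1961636   0.27763804] [-0.00080812  0.72090283 -0.32988398] 0.015993829018461345 [-0.5934515   0.32588191  1.61533484 -0.00357792  1.19465698 -0.87302012]
```

Lifted. I now measure the gap precisely with profiles across the dock from both cameras.

```bash
python3 - <<'E'
from h import *
c=np.array([.4607,.2398]);a=np.radians(5.7);X=np.array([np.cos(a),np.sin(a)]);Y=np.array([-X[1],X[0]])
xs=np.arange(-45,36,1.5)
def prof(cm,z,ys):
    im=cv2.cvtColor(imaging.camera(cm),cv2.COLOR_RGB2GRAY).astype(np.float32)
    out=[]
    for x in xs:
        P=np.array([proj(cm,[*(c+X*x/1e3+Y*y/1e3),z]) for y in ys],np.float32)
        out.append(cv2.remap(im,P[None,:,0],P[None,:,1],cv2.INTER_CUBIC).mean())
    return out
ys=np.arange(-25,15,1.)
t=prof("top",.082,ys);s=prof("side",.082,ys)
t2=prof("top",.082,np.arange(24,40,1.)); s2=prof("side",.082,np.arange(24,40,1.))
for r in zip(xs,t,t2,s,s2): print(*["%6.1f"%v for v in r])
im=imaging.camera("top");im2=imaging.camera("side")
cv2.imwrite("pics/z4.png",np.hstack([cv2.resize(im[230:275,210:260],(400,360),interpolation=2),cv2.resize(im2[210:255,205:255],(400,360),interpolation=2)])[:,:,::-1])
E
```

```text
-45.0  201.8  189.8  104.6  153.2
 -43.5  201.3  190.2  106.9  143.4
 -42.0  201.4  193.5  111.0  136.7
 -40.5  201.6  197.5  118.4  134.6
 -39.0  201.7  200.5  129.7  137.7
 -37.5  200.2  200.4  144.6  146.8
 -36.0  196.2  197.5  160.7  160.3
 -34.5  188.4  191.4  175.4  172.8
 -33.0  179.7  182.9  187.8  184.7
 -31.5  175.8  177.0  196.4  193.5
 -30.0  176.6  175.5  201.7  198.7
 -28.5  177.8  176.2  204.8  201.2
 -27.0  179.3  177.3  205.4  202.3
 -25.5  180.6  178.4  203.8  202.1
 -24.0  181.1  179.0  199.2  199.9
 -22.5  179.0  176.7  191.1  195.3
 -21.0  172.1  170.4  179.6  188.6
 -19.5  156.0  155.8  164.2  178.6
 -18.0  133.8  138.4  147.5  165.8
 -16.5  117.4  128.3  131.3  151.6
 -15.0  114.7  131.1  117.7  137.4
 -13.5  123.6  141.4  109.8  125.5
 -12.0  138.4  154.2  108.5  118.4
 -10.5  151.8  163.9  113.8  118.1
  -9.0  161.4  169.5  124.8  125.0
  -7.5  168.8  171.3  139.8  137.1
  -6.0  175.3  174.6  156.0  151.9
  -4.5  179.0  176.6  171.3  167.2
  -3.0  180.0  177.9  184.3  179.1
  -1.5  180.5  178.4  194.1  187.2
   0.0  181.0  179.1  200.2  192.3
   1.5  180.6  178.4  203.6  194.8
   3.0  177.3  174.4  204.9  195.5
   4.5  167.7  165.4  205.0  195.8
   6.0  148.9  150.0  204.1  196.4
   7.5  126.7  135.1  202.4  197.2
   9.0  114.3  130.9  200.5  197.6
  10.5  114.1  136.8  198.7  197.7
  12.0  121.8  147.1  197.3  197.6
  13.5  132.5  158.6  196.4  197.6
  15.0  140.8  168.1  196.2  197.7
  16.5  150.5  177.4  196.6  198.1
  18.0  167.3  185.8  197.4  198.3
  19.5  186.6  194.0  198.1  197.9
  21.0  198.5  198.3  198.5  197.4
  22.5  202.3  199.2  198.6  196.9
  24.0  202.0  198.9  198.5  196.2
  25.5  201.1  198.2  198.4  195.4
  27.0  200.4  197.2  198.4  194.6
  28.5  200.1  195.0  198.5  193.5
  30.0  200.0  192.3  198.5  192.5
  31.5  200.0  188.8  198.5  192.0
  33.0  200.3  187.1  198.5  191.6
  34.5  200.4  188.0  198.4  191.6
```

View pics/z4.png

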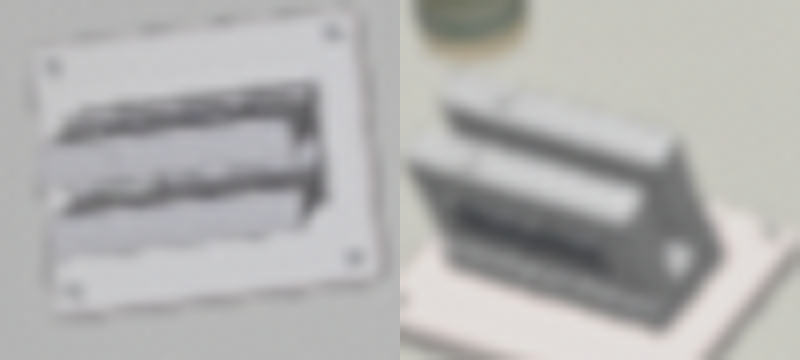

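Both profiles agree: cheek tops are perpendicular to the lean, the mouth centre is at dock x ≈ −14.3 mm and z ≈ 0.084 (matching the given height), and yaw is 5.7°. The studs are faintly visible. Planning the transfer.

```bash
cat >> h.py <<'E'
a_=np.radians(5.7);X=np.array([np.cos(a_),np.sin(a_),0]);Y=np.array([-X[1],X[0],0]);Z=np.array([0,0,1.])
N=-np.sin(np.radians(15))*X+np.cos(np.radians(15))*Z
MOUTH=np.array([.4445,.2583,.084]);L=.1017
RT=toolR(N,X)
def goal(h,off=(0,0,0)): return MOUTH+N*(h+L)+np.array(off)   # tip h above mouth along lean
def tip():
    o=get_obs();Rc=R.from_quat(o["tool_rot"]).as_matrix();t=o["position"]+Rc[:,0]*L-MOUTH
    print("tip rel mouth mm: across",np.round(1e3*t@np.cross(Y,N),1),"along",np.round(1e3*t@Y,1),"height",np.round(1e3*t@N,1))
E
python3 - <<'E'
from h import *
plan(goal(.06),RT); print(goal(.06))
E
```

```text
t 7.88 turn [10.4 -1.  14.9] shift now-axes [  34.2   43.2 -456.6] shift after turn [  25.3  -48.  -456.7] F [0.1  0.43 0.47] w 16.0
[0.40285589 0.25414337 0.24019021]
```

```bash
python3 -m inch '[[5,[0,2,-20],[0,0,0]],[5,[0,5,-40],[0,0,0]],[5,[0,5,-50],[0,0,0]],[5,[0,5,-50],[0,0,0]],[5,[0,5,-50],[0,0,0]],[5,[0,5,-50],[0,0,0]],[5,[0,5,-50],[0,0,0]],[5,[0,5,-50],[0,0,0]],[5,[0,5,-50],[0,0,0]],[5,[0,3,-30],[0,0,0]],[5,[0,1,-15],[0,0,0]],[5,[0,0,0],[0,0,0]]]'
python3 - <<'E'
from h import *
plan(goal(.06),RT); tip(); print(get_obs()["q"])
E
```

```text
time: 9.38
position: [0.3919, 0.2768, 0.2733]
tool_rot: [0.423, 0.567, -0.425, 0.564]
ft_force: [-0.1, -1.2, -1.0]
grip_width: 0.0157
t 9.38 turn [10.5 -1.5 15.3] shift now-axes [33.1  4.4 24.8] shift after turn [34.3 -0.2 23.6] F [-0.07 -1.23 -1.02] w 15.7
tip rel mouth mm: across -26.7 along 23.7 height 97.9
[0.37994385 0.2681917  1.71776868 0.00243051 1.16099743 0.09460192]
```

```bash
python3 -m inch '[[5,[0,0,12],[5.2,-0.7,7.6]],[5,[0,0,12],[5.2,-0.7,7.6]],[5,[17,0,0],[0,0,0]],[5,[14,0,0],[0,0,0]],[5,[0,0,0],[0,0,0]]]'
python3 - <<'E'
from h import *
plan(goal(.06),RT); tip()
s=imaging.camera("side");t=imaging.camera("top")
o=get_obs();Rc=R.from_quat(o["tool_rot"]).as_matrix();T=o["position"]+Rc[:,0]*L
for n,P in(("tip",T),("bladetop",T-Rc[:,0]*.075),("dial",T-Rc[:,0]*.134),("mouth",MOUTH)): print(n,np.round(proj("side",P),1),np.round(proj("top",P),1))
for k in("probe","grip"):
  for c in("side","top"): print(k,c,[(np.round(d["pixel"],1).tolist(),round(d["confidence"],2)) for d in imaging.tip_of(c,k)][:3])
cv2.imwrite("pics/z5.png",np.hstack([cv2.resize(s[155:255,180:280],(400,400),interpolation=2),cv2.resize(t[200:300,180:280],(400,400),interpolation=2)])[:,:,::-1])
E
```

```text
time: 10.0
position: [0.4021, 0.2508, 0.2422]
tool_rot: [0.541, 0.456, -0.403, 0.581]
ft_force: [0.3, -0.5, -1.7]
grip_width: 0.016
t 10.0 turn [-0.3  0.1 -0.2] shift now-axes [ 2.2  0.5 -3.2] shift after turn [ 2.3  0.5 -3.2] F [ 0.3  -0.54 -1.74] w 16.0
tip rel mouth mm: across -0.3 along -3.4 height 62.3
tip [210.8 211.7] [220.  257.9]
bladetop [202.8 193.7] [214.1 263.7]
dial [196.  178.4] [208.9 268.7]
mouth [215.8 226. ] [223.6 254.2]
probe side [([336.9, 319.7], 0.95), ([407.6, 304.5], 0.79), ([210.0, 214.5], 0.73)]
probe top [([378.4, 279.7], 0.56), ([420.9, 237.1], 0.46)]
grip side [([412.2, 282.6], 0.78), ([195.0, 183.9], 0.64), ([293.0, 325.6], 0.63)]
grip top [([346.9, 308.3], 0.93), ([409.1, 205.5], 0.5)]
```

View pics/z5.png

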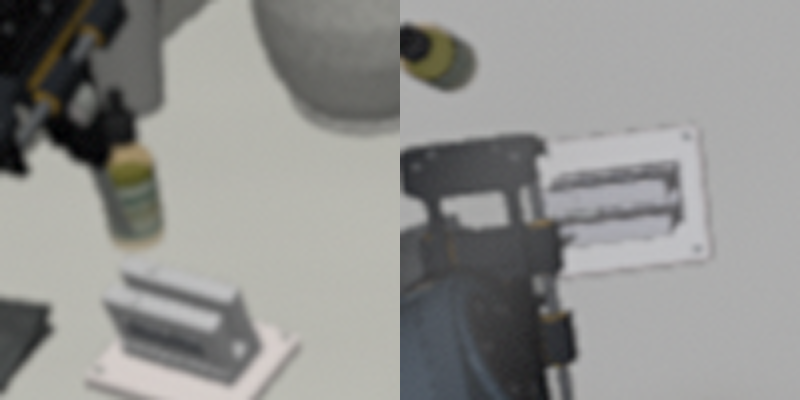

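In the side view (left), the blade runs down to about (210,213), in front of the bottle, as predicted within about 2–3 px. The gripper hides it from the top camera. I'll come down to just above the mouth and check against the gap.

```bash
python3 -m inch '[[5,[15,0,-3],[-0.3,0,-0.2]],[5,[15,0,0],[0,0,0]],[5,[12,0,0],[0,0,0]],[5,[8,0,0],[0,0,0]],[5,[0,0,0],[0,0,0]],[5,[0,0,0],[0,0,0]]]'
python3 - <<'E'
from h import *
plan(goal(.006),RT); tip()
s=imaging.camera("side")
o=get_obs();Rc=R.from_quat(o["tool_rot"]).as_matrix();T=o["position"]+Rc[:,0]*L
f=lambda p:np.round((p-[190,185])*8,0)
for n,P in(("tip+y",T-Rc[:,2]*.007),("tip-y",T+Rc[:,2]*.007),("bladetop+",T-Rc[:,0]*.075-Rc[:,2]*.007),("bladetop-",T-Rc[:,0]*.075+Rc[:,2]*.007),("mouth",MOUTH)): print(n,f(proj("side",P)))
print([(np.round(d["pixel"],1).tolist(),round(d["confidence"],2)) for d in imaging.tip_of("side","probe")][:3])
cv2.imwrite("pics/z6.png",cv2.resize(s[185:255,190:260],(560,560),interpolation=2)[:,:,::-1])
E
```

```text
time: 11.05
position: [0.418, 0.2572, 0.1924]
tool_rot: [0.539, 0.457, -0.4, 0.583]
ft_force: [-0.4, 0.1, -1.0]
grip_width: 0.0157
t 11.05 turn [ 0.1 -0.  -0.2] shift now-axes [ 3.9 -2.5  1.5] shift after turn [ 3.9 -2.5  1.5] F [-0.45  0.14 -1.05] w 15.7
tip rel mouth mm: across 2.9 along 1.6 height 9.9
tip+y [181. 298.]
tip-y [217. 308.]
bladetop+ [120. 161.]
bladetop- [157. 171.]
mouth [207. 328.]
[([337.2, 322.2], 0.88), ([213.2, 224.9], 0.75), ([406.7, 303.3], 0.75)]
```

View pics/z6.png

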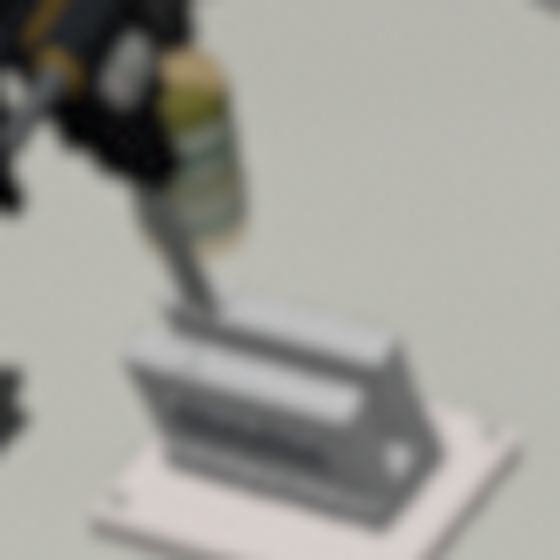

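The blade's end shows at crop (175–215, 300–312), which is within 1 px of the prediction and just above the gap. I'll correct across and along, then go in.

```bash
python3 -m inch '[[5,[2,-3,1.5],[0,0,-0.2]],[5,[0,0,0],[0,0,0]]]'
python3 - <<'E'
from h import *
plan(goal(.0),RT); tip()
E
```

```text
time: 11.4
position: [0.4157, 0.2555, 0.1904]
tool_rot: [0.539, 0.458, -0.401, 0.582]
ft_force: [0.1, -0.1, -0.0]
grip_width: 0.0158
t 11.4 turn [ 0.1 -0.1 -0.1] shift now-axes [8.6 0.4 0. ] shift after turn [8.6 0.4 0. ] F [ 0.09 -0.13 -0.02] w 15.8
tip rel mouth mm: across -0.2 along 0.1 height 8.6
```

```bash
python3 -m inch '[[5,[5,0,0],[0,0,0]],[5,[5,0,0],[0,0,0]],[5,[5,0,0],[0,0,0]],[5,[4,0,0],[0,0,0]],[5,[0,0,0],[0,0,0]]]'
python3 - <<'E'
from h import *
plan(goal(-.028),RT); tip()
E
```

```text
time: 12.02
position: [0.4211, 0.256, 0.1707]
tool_rot: [0.539, 0.458, -0.401, 0.582]
ft_force: [-0.7, 0.0, 0.1]
grip_width: 0.0157
t 12.03 turn [ 0.1 -0.1 -0.1] shift now-axes [16.2  0.2  0.1] shift after turn [16.2  0.2  0. ] F [-0.71  0.02  0.09] w 15.7
tip rel mouth mm: across -0.0 along 0.1 height -11.8
```

```bash
python3 -m inch '[[5,[4,0,0],[0,0,0]],[5,[4,0,0],[0,0,0]],[5,[3,0,0],[0,0,0]],[5,[0,0,0],[0,0,0]],[5,[0,0,0],[0,0,0]]]'
python3 - <<'E'
from h import *
plan(goal(-.028),RT); tip()
print([np.round(R.from_quat(o["tool_rot"]).as_matrix().T@o["ft_force"],2) for o in [get_obs()]])
E
```

```text
time: 12.65
position: [0.4244, 0.2564, 0.1595]
tool_rot: [0.539, 0.458, -0.401, 0.582]
ft_force: [0.6, 0.1, -0.8]
grip_width: 0.0155
t 12.65 turn [ 0.1 -0.1 -0.1] shift now-axes [4.4 0.  0.1] shift after turn [4.4 0.  0.1] F [ 0.63  0.13 -0.83] w 15.5
tip rel mouth mm: across 0.2 along 0.2 height -23.6
[array([ 0.97,  0.41, -0.06])]
```

```bash
cat >> h.py <<'E'
def force(n=8):
    F=[]
    for _ in range(n):
        imaging.camera("side");o=get_obs();F.append(R.from_quat(o["tool_rot"]).as_matrix().T@o["ft_force"])
    print("F tool",np.round(np.mean(F,0),2),"sd",np.round(np.std(F,0),2))
E
python3 -c "
from h import *
force()"
python3 -m inch '[[5,[3,0,0],[0,0,0]],[5,[2,0,0],[0,0,0]],[5,[2,0,0],[0,0,0]],[5,[0,0,0],[0,0,0]]]'
python3 -c "
from h import *
force();tip()"
```

```text
F tool [ 0.81 -0.18  0.03] sd [0.32 0.36 0.34]
time: 13.55
position: [0.4265, 0.2567, 0.1524]
tool_rot: [0.539, 0.458, -0.4, 0.583]
ft_force: [-1.0, 0.1, 1.1]
grip_width: 0.0158
F tool [-0.64 -0.53  0.1 ] sd [0.21 0.58 0.36]
tip rel mouth mm: across 0.5 along 0.3 height -30.7
```

The change from baseline is −1.45 N, so the pad is about 2 mm in, and contact was at height ≈ −28.6 (nominal −28). Pressing about 4.5 mm more.

```bash
python3 -m inch '[[5,[1.5,-0.3,0],[0,0,0]],[5,[1.5,0,0],[0,0,0]],[5,[1.3,0,0],[0,0,0]],[5,[0,0,0],[0,0,0]],[5,[0,0,0],[0,0,0]]]'
python3 -c "
from h import *
force();tip();plan(goal(-.034),RT)"
```

```text
time: 14.58
position: [0.4274, 0.2568, 0.1486]
tool_rot: [0.539, 0.458, -0.4, 0.583]
ft_force: [-1.5, -0.3, 3.1]
grip_width: 0.016
F tool [-3.25 -0.62  0.14] sd [0.32 0.33 0.8 ]
tip rel mouth mm: across 0.5 along 0.3 height -34.9
t 14.97 turn [ 0.1 -0.1 -0.2] shift now-axes [-0.9 -0.1  0.2] shift after turn [-0.9 -0.1  0.2] F [-0.91 -0.98  3.36] w 16.0
```

```bash
python3 -c "
from h import *
force(6);tip()
s=imaging.camera('side');cv2.imwrite('pics/z7.png',cv2.resize(s[185:255,190:260],(560,560),interpolation=2)[:,:,::-1])"
```

```text
F tool [-3.22 -0.26 -0.14] sd [0.54 0.5  0.37]
tip rel mouth mm: across 0.5 along 0.3 height -34.9
```

View pics/z7.png

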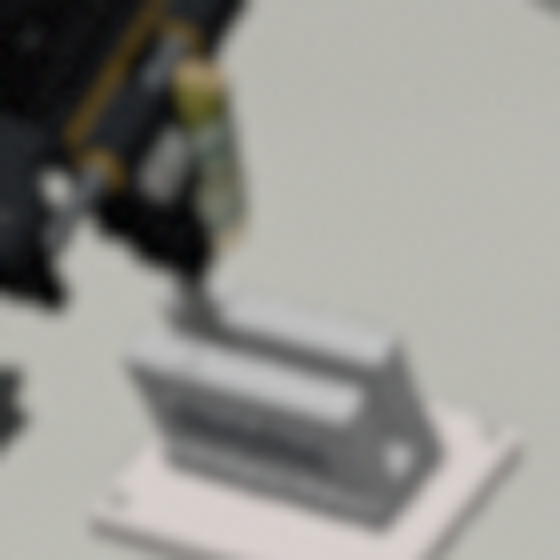

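The blade enters the gap at crop (195,310), right behind the stud at about (195,350). The force is steady and everything is in place, so I'm handing in.

```bash
python3 -c "
from rig import robot
print(robot.hand_in())"
```

```text
the job is handed in; nothing more can be done
None
```

I took the thermometer out of its stand, slid its blade into the leaning gap at the studs and pressed it lightly on the pad. I then handed the job in with it still gripped and pressed, at about 15 s of the 38 s allowed; hand-in gives no verdict.

- **Press:** the force change along the blade was steady at about 4.0 N, so the pad is about 5.8 mm in by its spring rate.
- **Alignment:** the blade's end was 0.5 mm across and 0.3 mm along from my estimate of the marked place, and the tilt was within about 0.3°. These come from the arm's pose and my camera fit of the dock, which agree to 1–2 mm.
- **Grip:** the fingers held at 16 mm, the handle's thickness. The final side picture shows the blade in the gap next to the front stud.
- **Contact depth:** contact came about 0.6 mm deeper than nominal, within measuring error.
- **Pad not seen:** the networks never found the pad face (only weak false hits), so pad depth rests on force and pose alone.
- **Fallen look-alike:** the blue look-alike, an unlisted thing, toppled during my first approach. I don't know whether I touched it or it fell by itself.
- **Bystanders:** I did not measure them again at the end. Those visible in the pictures looked undisturbed.

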